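Bring the square jar to the front of the boxed carousel and hold it

ROBOT

A 6-joint arm with a two-finger parallel gripper is mounted at the origin on the work surface. World frame = base frame: x ahead of the robot, y to its left, z up, the work surface at z = 0. Lengths are in m, angles in rad, forces in N, time in s.
With the tool pointing down it reaches from about 0.325 to 0.75 m from the base axis. Payload 7.6 kg.
Tool frame: the origin (TCP) lies at the very end of the fingers, on their centre line; the grasp point (between the pads) lies robot.grip_point_offset behind it (robot.grip_point_offset is the distance from the TCP to the grasp point, in m); z points along the fingers, y is the direction in which the jaws open and shut (so a half turn about z gives the same grasp; the last joint's range is limited). The gripper opens to 85 mm and grips with 20 to 120 N. Pads are 22 mm wide; open, the fingers measure 114 mm over their backs; the gripper's body (76 mm by 85 mm) begins 54 mm behind the grasp point. The pads swing forward as they close: fully open they stand 13 mm farther back than shut.
Start: joints at [1.116, 0.052, 1.401, -0, 1.689, -0.07], TCP at [0.197, 0.487, 0.231] pointing down, gripper open.
Joint ranges: [-2.9, 2.9], [-0.91, 2.17], [0.12, 2.37], [-1.06, 4.2], [0.26, 2.73], [-2.93, 2.93]. Speed limits (rad/s): [2.57, 2.57, 3.01, 3.14, 3.14, 3.14].

INTERFACE

Orientations are given as a rotation vector (axis times angle).
In Python, from rig import robot, get_image gives the robot as it stands. The module is installed in compiled form; this text tells all that it offers.
- The arm moves only by the shell command python3 -m handwheel 'ROWS' [FORCE]. ROWS is JSON, a list of rows, each a list of 7 numbers: the turn, a rotation vector about the tool's x, y, z in rad, then the shift along the tool's x, y, z in cm, then the opening, from -1 (shut) to 1 (fully open). In form: [[wx, wy, wz, tx, ty, tz, hand], ...]. A call has 1 to 8 rows; each row is the pose to reach, as a shift and turn from the pose commanded when the call began, along the tool's axes at that moment; what a row does not reach only later rows make up. A row lasts 1/12 s, in which the tool goes at most 41.7 mm and 7.16 degrees, less where a joint would pass 70% of its speed; a pose out of reach is approached as far as the arm can. A call with a gripper value outside its range is refused whole. The fingers move at their own pace and stop on an object; FORCE is the grip in N (left out, the last holds). Time passes only in rows, so rows that repeat a pose let the fingers close. It gives the time, the measured TCP pose, the force and the opening at its end, in the units of the state.
- robot.state(): the state, without advancing time (a new reading comes with each control period).
- get_image(name): name is "side" or "top" or "wrist"; returns a dict with "color" (420x560x3 uint8, blue, green, red), "fx", "fy", "cx", "cy" (pixels), "k1" (the pictures are not rectified: a ray, as slopes to the right and down, at radius r is drawn at 1 + k1 r^2 times it, then the intrinsics apply), "rvec" (rotation vector, rad) and "tvec" (3), from world to camera coordinates, as OpenCV has them. Camera axes: x right, y down, z forward; pixel columns grow to the right and rows downward; lengths in m; the calibration is good to about 2 mm. A picture is of the moment at which its call begins. There is no depth.
- robot.hand_in(): hands the job in, once; it reports no verdict.
The state is a dict: "time_s": time; "joints": joint angles; "dq": joint speeds; "effort": joint torques, N m; "position": TCP position; "tool_rot": TCP orientation; "ft_force": force on the tool from outside, world axes, zero at the start; "ft_torque": the same for the moment, N m; "opening": finger opening in m.
Only numpy, scipy, OpenCV 4.12 (cv2) and the standard library are available. Lean on these libraries where they do the work, as an engineer would, in place of code of your own. Each camera call takes 0.05 s, during which the arm holds its last target. There are 200 camera calls.

TASK

Swing both flaps of the cardboard carton well open, past upright so that they lean outwards, then turn the jar carousel inside by its centre knob until the square jar stands straight in front, in the middle behind the notch in the carton's front wall. Finish while still gripping the knob and holding the carousel still there; do not let go. Keep all four jars standing in their pockets and leave the other things on the shelf where they are.

Things in the scene. Friction and masses are not known exactly. Their poses are not given: they have to be found in the camera images.
- carton: Open-topped cardboard carton, 236 x 236 mm outside, 80 mm high, walls and floor 6 mm, fixed to the surface. Origin: centre of its underside. Its -x side is the front, roughly towards the robot: that wall has a notch in the middle of its top edge, 50 mm wide and 35 mm deep. +y is its left side, z up. Two flaps close its top; the carousel is inside, on the same vertical axis.
- flap_left (a joint): Hinge of the left flap, along the carton's top left edge (y = +118 mm, z = 80 mm in the carton frame). 0 = closed flat, 1.57 = upright, stop at 2.3 (leaning outwards); may start slightly ajar (up to 0.25). The hinge is stiff (about 0.09 N m of friction; flap and tab 70 g), so the flap stays where it is left. The flap is a 236 x 117 x 5 mm cardboard panel; closed, it reaches to the carton's middle line.
- flap_right (a joint): Hinge of the right flap (y = -118 mm, z = 80 mm in the carton frame), the mirror image of the left one, same values.
- flap_left_tab (a point): Point in the wooden pull tab on the left flap's outer face. The tab is a block 30 mm long (along the hinge), 10 mm thick, standing 34 mm out of the flap at the middle of its length; its centre line is 90 mm from the hinge. This point lies on the centre line, 25 mm above the flap's outer face and 9 mm below the tab's top. Pinched by its two 30 mm-apart ends, the tab can pivot in the grip as the flap swings. Its frame is the flap's, aligned with the carton's when closed.
- flap_right_tab (a point): The same point in the right flap's pull tab.
- carousel: Round wooden turntable, 216 mm in diameter, 8 mm thick, its top 16 mm above the work surface, turning at least a full turn either way about the carton's vertical centre axis (friction about 0.03 N m, it stays where it is left). Four square pockets (38 mm inside, 10 mm high walls) stand on it, 90 degrees apart, centres 82 mm from the axis, each holding one jar. Origin on the axis, 8 mm above the work surface; x and y turn with it, z up.
- carousel_knob (a point): Point on the axis in the carousel's round wooden knob, 56 mm above the work surface, at the height to grip. The knob is a plain cylinder 34 mm in diameter, from 38 to 70 mm above the work surface, 10 mm below the closed flaps.
- jar_square: The wanted jar: the only square one, white ceramic, 33 mm square with a 34 mm square aluminium lid, 41 mm high, 70 g or so, loose in one of the pockets (any of the four; about 2 mm of play). Origin: centre of its underside.
- jar_flat: Round white jar 33 mm in diameter with a flat round 35 mm lid, 38 mm high, loose in a pocket. Origin: centre of its underside.
- jar_slim: Low round white jar 33 mm in diameter with a slim 22 mm round cap, 40 mm high, loose in a pocket. Origin: centre of its underside.
- jar_dome: Round white jar 33 mm in diameter with a domed 35 mm lid, 41 mm high, loose in a pocket. Origin: centre of its underside.
- ring_dish: Bystander: jade-green ceramic ring dish, 90 mm in diameter, 22 mm high, loose, beside the carton's right wall.
- shoe_horn: Bystander: matte grey plastic shoe horn, 162 mm long, 40 mm wide, 12 mm high, lying beside the carton's left wall.
- atomiser: Bystander: glass perfume atomiser with a steel pump cap, 48 mm in diameter, 88 mm high, loose, behind the carton (beyond its +x wall).
- mirror: Bystander: small round steel mirror on a foot, 96 mm wide, 132 mm high, loose, far left.
- cufflink_box: Bystander: wooden cufflink box with a swivel latch, 110 x 160 x 58 mm, loose, far right.
- cream_jar: Bystander: lidded cream jar, 68 mm in diameter, 55 mm high, loose, far right at the back.
- clothes_brush: Bystander: clothes brush lying far left at the back.

How it is judged:
On the way, in this order (a step that is already met when the one before it is completed fails the run):
1. both flaps are open past upright, leaning outwards (value of joint each of flap_left, flap_right above 1.75 rad), for 0.2 s.
2. the square jar stands at the front, behind the notch (x of jar_square in the frame of carton below -0.07 m and y of jar_square in the frame of carton between -0.012 and 0.012 m), for 0.2 s.
At the end, for the whole second after the job is handed in: Both flaps beyond 1.75 rad; square jar over 70 mm ahead of the axis, within 12 mm of the middle line; fingers grip the carousel (over 3 N) within 35 mm of the knob point, carousel still (0.1 rad/s); jars upright (0.15 rad) and down in pockets; bystanders within 30 mm of their start (all of step 1 and all of step 2 and contact force between the fingers and carousel above 3 N and distance between the grasp point and carousel_knob below 0.035 m and angular speed of carousel below 0.1 rad/s and angle between each of jar_square, jar_flat, jar_slim, jar_dome's own z axis and vertical below 0.15 rad and z of each of jar_square, jar_flat, jar_slim, jar_dome in the frame of carousel below 0.013 m and distance of each of ring_dish, shoe_horn, atomiser, mirror, cufflink_box, cream_jar, clothes_brush from where it was at the start of the episode below 0.03 m); the arm keeps its last pose, push and grip.
It fails at once if a jar is tipped over or out of its pocket (angle between any of jar_square, jar_flat, jar_slim, jar_dome's own z axis and vertical above 0.5 rad or z of any of jar_square, jar_flat, jar_slim, jar_dome in the frame of carousel above 0.03 m).
It fails at once if a bystander is displaced by more than 30 mm (distance of any of ring_dish, shoe_horn, atomiser, mirror, cufflink_box, cream_jar, clothes_brush from where it was at the start of the episode above 0.03 m).
It also fails if it takes over 72 s, if anything falls off the work surface, if the arm or the gripper's body presses on something with over 40 N, if the wrist force passes 120 N, or if a joint passes its speed limit or range.

## Working session

There is one attempt and no reset: what is moved stays moved. The work goes in short steps, Python scripts to look and compute and a shell command to move; the robot and the scene stay as the last step left them, time stands still between calls to the robot, and variables do not carry over. Pictures are saved under pics/ and viewed, about 8 in all and at most 12, crops included, and the job is handed in when it is done.

```bash
mkdir -p pics
cat > h.py <<'E'
import numpy as np,cv2
from rig import robot,get_image
def save(n,f):
    im=get_image(n); cv2.imwrite('pics/'+f,im['color']); return im
def ray(im,u,v):
    K=np.array([[im['fx'],0,im['cx']],[0,im['fy'],im['cy']],[0,0,1.]])
    p=cv2.undistortPoints(np.array([[[u,v]]],float),K,np.array([im['k1'],0,0,0.]))[0,0]
    R=cv2.Rodrigues(np.array(im['rvec'],float))[0];t=np.array(im['tvec'],float).ravel()
    return -R.T@t, R.T@np.array([p[0],p[1],1])
def onz(im,u,v,z):
    o,d=ray(im,u,v); return o+d*(z-o[2])/d[2]
def proj(im,P):
    K=np.array([[im['fx'],0,im['cx']],[0,im['fy'],im['cy']],[0,0,1.]])
    return cv2.projectPoints(np.array(P,float).reshape(-1,1,3),np.array(im['rvec'],float),np.array(im['tvec'],float),K,np.array([im['k1'],0,0,0.]))[0][:,0]
E
python3 - <<'E'
from h import *
import pickle
d={n:save(n,n+'0.png') for n in('top','side')}
pickle.dump(d,open('i0.pkl','wb'))
print(robot.state(),robot.grip_point_offset)
E
```

```text
{'time_s': 0.1, 'joints': array([ 1.11571098e+00,  5.27462966e-02,  1.40161827e+00,  4.96096514e-06,
        1.68861038e+00, -7.03071374e-02]), 'dq': array([ 0.00184155, -0.00028389, -0.00178651, -0.00071685, -0.00037168,
        0.00084636]), 'effort': array([ 1.23970050e-03, -3.82582784e+01, -3.60985494e+01, -8.86414841e-05,
        4.78138943e-03,  1.00103776e-05]), 'position': array([0.19692243, 0.48637721, 0.23057352]), 'tool_rot': array([-6.00615970e-01, -3.08327347e+00,  2.09455646e-03]), 'ft_force': array([0.22760511, 0.52525295, 0.2423567 ]), 'ft_torque': array([-0.0160895 ,  0.00323819,  0.02578713]), 'opening': 0.08558125792656049} 0.0187
```

View pics/top0.png

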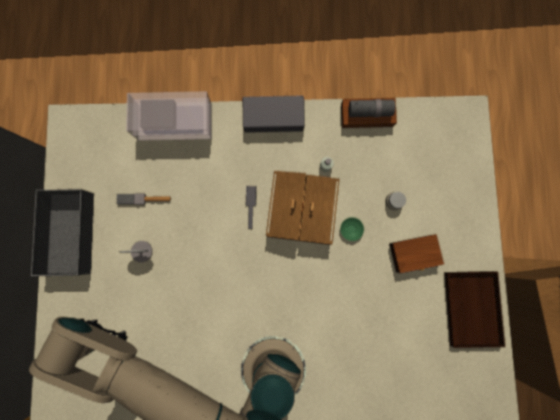

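View pics/side0.png

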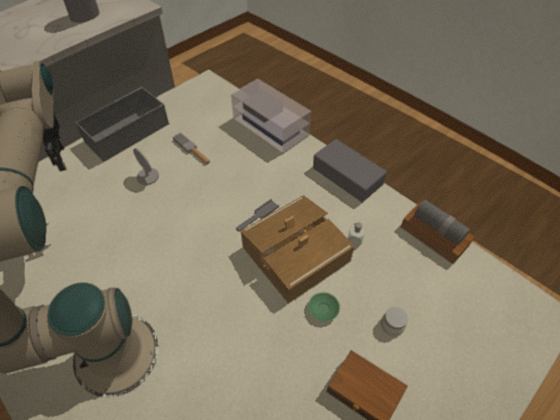

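Top view: carton corners are at about (274,172), (339,180), (332,243) and (267,236). The tabs are at (293,206) and (312,210), both flaps look nearly closed, and the left one seems slightly ajar.

Run:
```python
from h import *
import pickle
d=pickle.load(open('i0.pkl','rb'));im=d['top']
hsv=cv2.cvtColor(im['color'],cv2.COLOR_BGR2HSV)
m=cv2.inRange(hsv,(5,90,40),(25,255,255)); m[:160]=0;m[255:]=0;m[:,:258]=0;m[:,345:]=0
c=max(cv2.findContours(m,cv2.RETR_EXTERNAL,cv2.CHAIN_APPROX_NONE)[0],key=cv2.contourArea)
b=cv2.boxPoints(cv2.minAreaRect(c));print(b)
P=np.array([onz(im,*p,.085) for p in b]);print(P, [np.linalg.norm(P[i]-P[i-1]) for i in range(4)])
print(P.mean(0)); print([np.degrees(np.arctan2(*(P[i]-P[i-1])[1::-1])) for i in range(4)])
for p in((293,206),(312,210)):print(onz(im,*p,.115))
cv2.imwrite('pics/z0.png',cv2.resize(np.hstack([im['color'][160:260,255:355],d['side']['color'][190:300,230:360][:100,:125]]),None,fx=3.5,fy=3.5,interpolation=cv2.INTER_CUBIC))
R=cv2.Rodrigues(robot.state()['tool_rot'])[0];print(R)
```

```text
[[265.0836  236.62883]
 [273.7186  168.78236]
 [340.47366 177.27846]
 [331.83865 245.12492]]
[[ 0.46861273  0.01655668  0.085     ]
 [ 0.71053164 -0.01897857  0.085     ]
 [ 0.67410522 -0.25683295  0.085     ]
 [ 0.43386186 -0.21621953  0.085     ]] [np.float64(0.23535587418198745), np.float64(0.24451485755297087), np.float64(0.24062748614940097), np.float64(0.24365205729513695)]
[ 0.57177786 -0.11886859  0.085     ]
[np.float64(81.50909293083642), np.float64(-8.356368564567935), np.float64(-98.70696356939872), np.float64(170.40480051493884)]
[ 0.57103277 -0.08305435  0.115     ]
[ 0.55561285 -0.14842633  0.115     ]
[[-9.26881892e-01  3.75352613e-01 -6.11996118e-04]
 [ 3.75353098e-01  9.26881069e-01 -1.23944123e-03]
 [ 1.02020110e-04 -1.37853028e-03 -9.99999045e-01]]
```

View pics/z0.png

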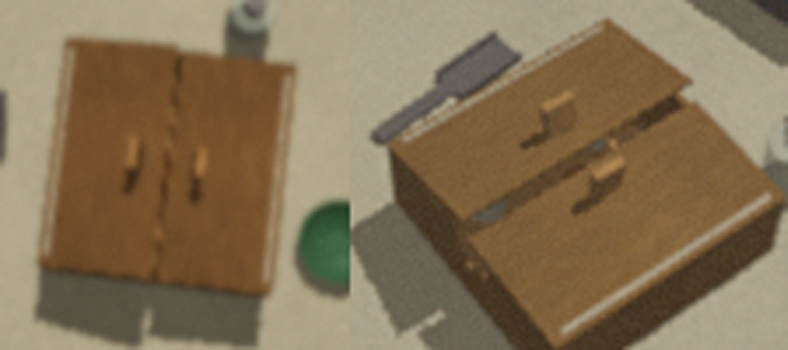

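Carton centre is about (0.572, -0.118), with yaw about -8.5°. Both flaps look ajar. I'll move above it for a wrist view.

```bash
python3 -m handwheel '[[0,0,0.08,-3.2,-2.4,-0.2,1],[0,0,0.16,-6.4,-4.8,-0.4,1],[0,0,0.25,-9.7,-7.1,-0.6,1],[0,0,0.34,-13,-9.5,-0.8,1],[0,0,0.42,-16.2,-11.9,-1,1],[0,0,0.5,-19.5,-14.3,-1.2,1],[0,0,0.58,-22.7,-16.6,-1.4,1],[0,0,0.66,-26,-19,-1.5,1]]' 30
python3 - <<'E'
from h import *
s=robot.state();R=cv2.Rodrigues(s['tool_rot'])[0]
print(s['joints'],R,R.T@(np.array([.572,-.118,.27])-s['position'])*100)
E
```

```text
time_s: 0.77
position: [0.3671, 0.2112, 0.2464]
tool_rot: [1.572, 2.72, 0.001]
ft_force: [1.0, 0.4, 1.0]
opening: 0.0853
[ 4.34686873e-01 -2.43724690e-01  1.64722326e+00  1.72028204e-04
  1.73774218e+00 -8.77103286e-02] [[-4.98983862e-01  8.66611242e-01  2.47736872e-04]
 [ 8.66611266e-01  4.98983790e-01  3.02055595e-04]
 [ 1.38148091e-04  3.65412431e-04 -9.99999924e-01]] [-38.75076431   1.3272029   -2.36649468]
```

```bash
python3 -m handwheel '[[0,0,0.08,-3.8,0.1,-0.2,1],[0,0,0.16,-7.6,0.2,-0.4,1],[0,0,0.25,-11.4,0.4,-0.7,1],[0,0,0.34,-15.2,0.5,-1,1],[0,0,0.42,-19,0.6,-1.2,1],[0,0,0.5,-22.8,0.7,-1.4,1],[0,0,0.58,-26.6,0.9,-1.7,1],[0,0,0.67,-30.4,1.1,-2,1]]' 
python3 -m handwheel '[[0,0,0,-3,2.2,-0.2,1],[0,0,0,-6.5,5.2,-0.4,1],[0,0,0,-6.5,5.2,-0.4,1],[0,0,0,-6.5,5.2,-0.4,1]]'
python3 - <<'E'
from h import *
import pickle
s=robot.state();R=cv2.Rodrigues(s['tool_rot'])[0]
print(s['joints'],R,R.T@(np.array([.572,-.118,.27])-s['position'])*100)
im=save('wrist','w1.png');pickle.dump(im,open('w1.pkl','wb'));print(im['fx'],im['k1'],ray(im,280,210))
E
```

```text
time_s: 1.43
position: [0.5294, -0.0463, 0.2659]
tool_rot: [-2.379, -2.05, 0.001]
ft_force: [0.1, 1.2, -0.2]
opening: 0.0852
time_s: 1.77
position: [0.5713, -0.1183, 0.2684]
tool_rot: [-2.377, -2.051, 0.003]
ft_force: [-0.2, 0.6, -0.9]
opening: 0.0853
[-2.67407640e-01  2.15838881e-01  1.14871145e+00 -1.29746321e-05
  1.78010077e+00 -1.20296412e-01] [[ 1.46584349e-01  9.89193767e-01 -2.95309508e-03]
 [ 9.89198111e-01 -1.46582616e-01  7.95897964e-04]
 [ 3.54424901e-04 -3.03786226e-03 -9.99995323e-01]] [ 0.03594492  0.06772376 -0.1616575 ]
306.3392228910237 0.009729468022879061 (array([ 0.58082342, -0.05336118,  0.41052974]), array([-0.05001846, -0.25977688, -0.96443421]))
```

View pics/w1.png

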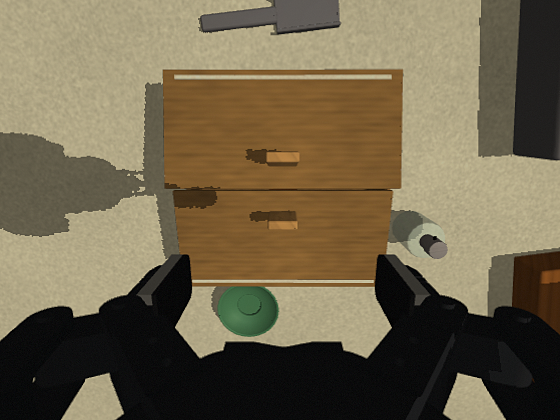

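Wrist view: the left flap's rim is at row 188 (columns 163–401), its tab top at (283,154) and its hinge at row ~70. The right flap's rim is at row 190 (columns 173–392), its tab at (283,224) and its hinge at row ~285.

Run:
```python
from h import *
import pickle
from scipy.optimize import brentq
im=pickle.load(open('w1.pkl','rb'))
yaw=np.radians(-8.5);X=np.array([np.cos(yaw),np.sin(yaw)]);Y=np.array([-X[1],X[0]]);C=np.array([.572,-.118])
loc=lambda p:((p[:2]-C)@X*1000,(p[:2]-C)@Y*1000,p[2]*1000)
hsv=cv2.cvtColor(im['color'],cv2.COLOR_BGR2HSV)
m=cv2.inRange(hsv,(5,110,40),(25,255,255))
for v in (80,120,170,184,194,220,260,280):
    c=np.where(m[v,120:440])[0]+120; 
    if len(c): print(v,c.min(),c.max())
for nm,a,b in(('Lh',(163,70),(403,70)),('Lr',(163,188),(401,188)),('Rr',(173,190.5),(392,190.5)),('Rh',(178,285),(383,285))):
    f=lambda z:np.linalg.norm(onz(im,*a,z)-onz(im,*b,z))-.236
    z=brentq(f,0,.3);print(nm,z,np.round(loc(onz(im,*a,z)),1),np.round(loc(onz(im,*b,z)),1))
for a in((283,154),(283,222)):
    for z in(.115,.125,.135,.145):print(np.round(loc(onz(im,*a,z)),1))
cv2.imwrite('pics/z1.png',cv2.resize(im['color'][60:290,150:410],None,fx=2.4,fy=2.4))
```

```text
80 163 402
120 164 401
170 164 400
184 165 400
194 173 392
220 176 389
260 190 376
280 191 375
Lh 0.08330917465431911 [-119.5  118.2   83.3] [116.5 118.4  83.3]
Lr 0.11146938287932087 [-120.3    5.7  111.5] [115.7   6.1 111.5]
Rr 0.08629446430107122 [-119.9   -2.    86.3] [116.1  -1.6  86.3]
Rh 0.09222130545896652 [-122.1 -111.8   92.2] [ 113.9 -111.3   92.2]
[ -1.3  39.6 115. ]
[ -1.3  40.5 125. ]
[ -1.3  41.3 135. ]
[ -1.2  42.2 145. ]
[ -1.2 -28.3 115. ]
[ -1.2 -25.2 125. ]
[ -1.2 -22.  135. ]
[ -1.2 -18.8 145. ]
```

View pics/z1.png

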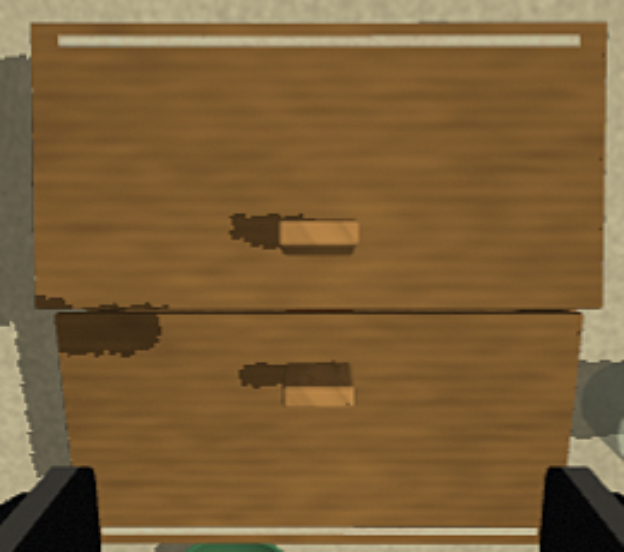

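Left flap is at about 0.24 rad and the right one at about 0.02. I'll approach the left tab tilted -0.24, descend and pinch.

```bash
python3 -m handwheel '[[0,-0.06,0,1.1,0,2.8,0.3],[0,-0.12,0,2.2,0,5.6,0.3],[0,-0.18,0,3.3,0,8.4,0.3],[0,-0.24,0,4.4,-0.1,11.2,0.3],[0,-0.24,0,4.4,-0.1,11.2,0.3],[0,-0.24,0,4,-0.1,12.7,0.3],[0,-0.24,0,3.65,-0.1,14.2,0.3],[0,-0.24,0,3.3,-0.1,15.6,0.3]]' 25
python3 -m handwheel '[[0,0,0,0,0,0,0.3],[0,0,0,0,0,0,0.3]]'
python3 - <<'E'
from h import *
s=robot.state();print(s['joints'],cv2.Rodrigues(s['tool_rot'])[0][:,2])
im=save('wrist','w2.png')
E
```

```text
time_s: 2.48
position: [0.5749, -0.0826, 0.1156]
tool_rot: [2.246, 1.946, -0.267]
ft_force: [0.2, 0.5, 0.4]
opening: 0.0553
time_s: 2.65
position: [0.5745, -0.0831, 0.1153]
tool_rot: [2.248, 1.946, -0.27]
ft_force: [0.5, -0.2, 0.7]
opening: 0.0559
[-0.09287592  0.28881449  1.38560912 -0.23990249  1.4818978   0.07408294] [-0.03367603 -0.23455734 -0.9715188 ]
```

View pics/w2.png

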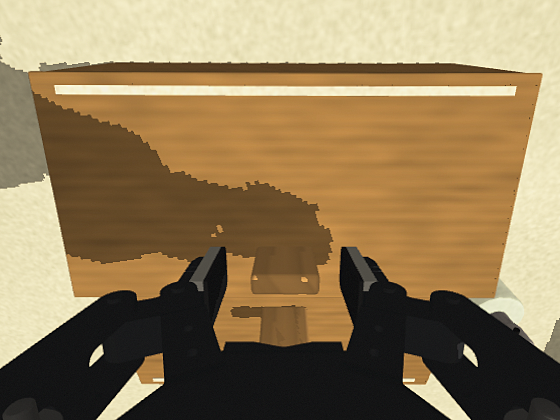

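The tab sits centred between the pads (tab at column ~285, pads at 225 and 342). I'll lower slightly and close.

```bash
python3 -m handwheel '[[0,0,0,0,0,0.25,0.3],[0,0,0,0,0,0.25,-0.6],[0,0,0,0,0,0.25,-0.6],[0,0,0,0,0,0.25,-0.6],[0,0,0,0,0,0.25,-0.6],[0,0,0,0,0,0.25,-0.6]]' 25
cat > plan.py <<'E'
import sys
from h import *
yaw=np.radians(-8.5);X=np.array([np.cos(yaw),np.sin(yaw),0]);Y=np.array([-X[1],X[0],0]);C=np.array([.572,-.118,0])
def plan(side,ths,phs,h=.029,n=8):
    # rows from the present pose, for theta/phi interpolated linearly
    s=robot.state();R=cv2.Rodrigues(s['tool_rot'])[0];p=s['position'];Z=np.array([0,0,1.])
    def tcp(t,ph):
        g=.118-.09*np.cos(t)+h*np.sin(t); z=.08+.09*np.sin(t)+h*np.cos(t)
        return C+side*Y*(g+.0187*np.sin(ph))+Z*(z-.0187*np.cos(ph))
    p0=tcp(ths[0],phs[0]);loc=p-C;print('model err mm',(p-p0)@np.array([X,side*Y,Z]).T*1000)
    for k in range(1,n+1):
        t=np.interp(k/n,[0,1],ths);ph=np.interp(k/n,[0,1],phs)
        d=R.T@(tcp(t,ph)-p0)*100;print(np.round([t,ph-phs[0],*d],2))
E
python3 - <<'E'
from plan import *
print(robot.state()['opening'],robot.state()['ft_force'])
plan(1,(.24,.8),(-.24,-.4))
E
```

```text
time_s: 3.2
position: [0.5751, -0.0841, 0.1125]
tool_rot: [2.247, 1.944, -0.269]
ft_force: [1.0, -1.3, 2.2]
opening: 0.0288
0.028763548333943168 [ 1.02044719 -1.33510278  2.16943357]
model err mm [-1.89616094  0.9612234   1.08849566]
[ 0.31 -0.02  0.19  0.   -0.62]
[ 0.38 -0.04  0.42  0.   -1.23]
[ 0.45 -0.06  0.69  0.01 -1.82]
[ 0.52 -0.08  1.    0.01 -2.38]
[ 0.59 -0.1   1.35  0.01 -2.92]
[ 0.66 -0.12  1.74  0.02 -3.43]
[ 0.73 -0.14  2.16  0.02 -3.91]
[ 0.8  -0.16  2.62  0.02 -4.36]
```

Gripped (opening 28.8 mm). Now the first part of the swing.

```bash
python3 -m handwheel '[[0,-0.02,0,0.2,0,-0.6,-0.6],[0,-0.04,0,0.4,0,-1.2,-0.6],[0,-0.06,0,0.7,0,-1.8,-0.6],[0,-0.08,0,1,0,-2.4,-0.6],[0,-0.1,0,1.35,0,-2.9,-0.6],[0,-0.12,0,1.75,0,-3.4,-0.6],[0,-0.14,0,2.15,0,-3.9,-0.6],[0,-0.16,0,2.6,0,-4.35,-0.6]]'
python3 -c "
from plan import *
plan(1,(.8,1.4),(-.4,-.6))"
```

```text
time_s: 3.87
position: [0.5802, -0.0493, 0.1478]
tool_rot: [2.151, 1.861, -0.438]
ft_force: [6.8, -4.7, -3.7]
opening: 0.0292
model err mm [-2.0374256   0.36135181  0.29655323]
[ 0.88 -0.03  0.43  0.   -0.52]
[ 0.95 -0.05  0.91  0.01 -1.01]
[ 1.02 -0.07  1.41  0.01 -1.45]
[ 1.1  -0.1   1.95  0.01 -1.85]
[ 1.17 -0.12  2.52  0.01 -2.21]
[ 1.25 -0.15  3.11  0.02 -2.53]
[ 1.32 -0.17  3.73  0.02 -2.8 ]
[ 1.4  -0.2   4.36  0.02 -3.01]
```

```bash
python3 -m handwheel '[[0,-0.03,0,0.45,0,-0.5,-0.6],[0,-0.05,0,0.9,0,-1,-0.6],[0,-0.07,0,1.4,0,-1.45,-0.6],[0,-0.1,0,1.95,0,-1.85,-0.6],[0,-0.12,0,2.5,0,-2.2,-0.6],[0,-0.15,0,3.1,0,-2.55,-0.6],[0,-0.17,0,3.75,0,-2.8,-0.6],[0,-0.2,0,4.35,0,-3,-0.6]]'
python3 -c "
from plan import *
plan(1,(1.4,2.05),(-.6,-.8))"
```

```text
time_s: 4.53
position: [0.5878, 0.0018, 0.1592]
tool_rot: [2.025, 1.75, -0.627]
ft_force: [4.9, -5.3, -0.9]
opening: 0.0294
model err mm [-2.07884043  0.10896266  0.98795093]
[ 1.48 -0.03  0.65  0.   -0.31]
[ 1.56 -0.05  1.33  0.   -0.57]
[ 1.64 -0.08  2.03  0.01 -0.77]
[ 1.72 -0.1   2.74  0.01 -0.91]
[ 1.81 -0.13  3.45  0.01 -0.99]
[ 1.89 -0.15  4.18  0.01 -1.01]
[ 1.97 -0.18  4.9   0.01 -0.96]
[ 2.05 -0.2   5.61  0.01 -0.86]
```

```bash
python3 -m handwheel '[[0,-0.03,0,0.65,0,-0.3,-0.6],[0,-0.05,0,1.3,0,-0.57,-0.6],[0,-0.08,0,2,0,-0.77,-0.6],[0,-0.1,0,2.75,0,-0.9,-0.6],[0,-0.13,0,3.45,0,-1,-0.6],[0,-0.15,0,4.2,0,-1,-0.6],[0,-0.18,0,4.9,0,-0.95,-0.6],[0,-0.2,0,5.6,0,-0.85,-0.6]]'
python3 - <<'E'
from plan import *
import pickle
s=robot.state();print(s['joints'],s['ft_force'])
p=s['position'];print((p-C)@Y,p[2])
im=save('side','s3.png');cv2.imwrite('pics/s3.png',cv2.resize(im['color'][130:310,180:400],None,fx=3,fy=3))
E
```

```text
time_s: 5.2
position: [0.5954, 0.0532, 0.135]
tool_rot: [1.889, 1.634, -0.798]
ft_force: [4.7, -2.0, 3.6]
opening: 0.0294
[ 0.33021279  0.58255081  1.12140743 -0.71896138  1.80346666  0.43690371] [ 4.73010916 -2.00825579  3.56740732]
0.1727881606838633 0.13501479971996017
```

View pics/s3.png

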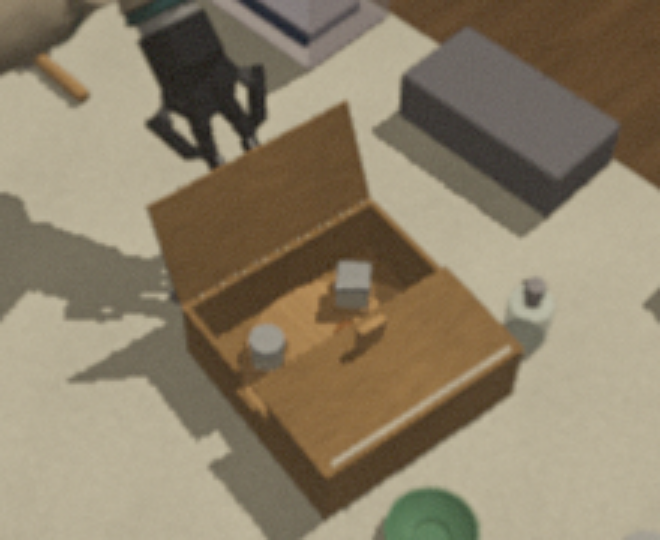

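The left flap now leans well outward, and the square jar is visible at the back left. Release and retract.

```bash
python3 -m handwheel '[[0,0,0,0,0,0,0.3],[0,0,0,0,0,0,0.3],[0,0,0,0,0,0,0.3],[0,0,0,0,0,-2.5,0.3],[0,0,0,0,0,-5,0.3],[0,0.1,0,-2.4,0,-7.4,0.3],[0,0.2,0,-4.8,0,-9.7,0.3],[0,0.3,0,-7.2,0,-12,0.3]]'
python3 - <<'E'
from plan import *
s=robot.state();R=cv2.Rodrigues(s['tool_rot'])[0];p=s['position']
t=.02;h=.029
G=np.array([0,0,.08+.09*np.sin(t)+h*np.cos(t)-.0187])+C-Y*(.118-.09*np.cos(t)+h*np.sin(t))-.0015*X
print(p,(p-C)@Y,s['joints'],'to hover',R.T@(G+[0,0,.06]-p)*100,'phi',np.arctan2(R[:,2]@Y,-R[2,2]))
print(R.T@Y, R.T@np.array([0,0,1]))
E
```

```text
time_s: 5.92
position: [0.5993, 0.0892, 0.2702]
tool_rot: [2.092, 1.814, -0.531]
ft_force: [1.2, -0.3, 0.9]
opening: 0.0555
[0.5993024  0.08923846 0.27024453] 0.20899767585338405 [ 0.28727922  0.43405365  0.94499807 -0.48224531  1.94228501  0.29211618] to hover [-15.27788067   0.0795458   21.69648647] phi -0.49583108930213365
[ 0.87955224  0.00619934 -0.47576195] [-0.47576434 -0.00117768 -0.879572  ]
```

```bash
python3 -m handwheel '[[0,0.08,0,-3.4,0,1.9,0.3],[0,0.16,0,-6.8,0,3.8,0.3],[0,0.25,0,-10.3,0,5.6,0.3],[0,0.33,0,-13.8,0,7.5,0.3],[0,0.41,0,-17.2,0,9.4,0.3],[0,0.5,0,-20.9,0,11.3,0.3],[0,0.5,0,-20.9,0,11.3,0.3],[0,0.5,0,-20.9,0,11.3,0.3]]'
python3 - <<'E'
from plan import *
s=robot.state();R=cv2.Rodrigues(s['tool_rot'])[0];p=s['position']
t=.02;h=.029
G=np.array([0,0,.08+.09*np.sin(t)+h*np.cos(t)-.0187])+C-Y*(.118-.09*np.cos(t)+h*np.sin(t))-.0015*X
print(R,'to grasp',R.T@(G-p)*100)
im=save('wrist','w4.png')
hsv=cv2.cvtColor(im['color'],cv2.COLOR_BGR2HSV)
E
```

```text
time_s: 6.58
position: [0.564, -0.1515, 0.2702]
tool_rot: [-2.384, -2.045, 0.001]
ft_force: [1.0, 0.2, 0.3]
opening: 0.0554
[[ 1.52430845e-01  9.88313932e-01 -6.39147129e-04]
 [ 9.88314129e-01 -1.52430718e-01  2.42489171e-04]
 [ 1.42229771e-04 -6.68640967e-04 -9.99999766e-01]] to grasp [ 0.57376477  0.15534515 17.81341078]
```

View pics/w4.png

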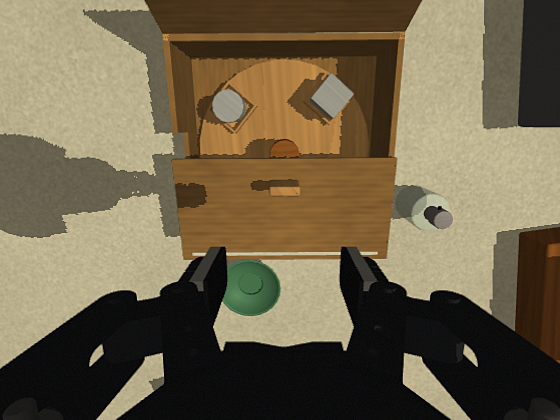

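The tab top is at (285,190), the square lid at (332,97) (back left) and a round lid at (228,106).

Run:
```python
from plan import *
im=get_image('wrist')
L=lambda u,v,z:np.round([(onz(im,u,v,z)-C)@X*1000,(onz(im,u,v,z)-C)@Y*1000],1)
print('tab',L(285,189,.12),'sq',L(332,96,.057),'rd',L(228,104,.055),'rim',L(172,158,.085),L(397,158,.085),'front/back left',L(163,35,.08),L(404,35,.08))
a=L(332,96,.057);print(np.degrees(np.arctan2(a[1],a[0])))
```

```text
tab [ -0.9 -24.8] sq [50.7 65.9] rd [-63.6  57.7] rim [-120.2    1.5] [117.8   1.5] front/back left [-119.4  119.3] [114.7 119.4]
52.427206476752154
```

```bash
python3 -m handwheel '[[0,0,0,0.2,0.1,3.5,0.3],[0,0,0,0.5,0.15,7,0.3],[0,0,0,0.5,0.15,10.5,0.3],[0,0,0,0.5,0.15,14,0.3],[0,0,0,0.5,0.15,16.5,0.3],[0,0,0,0.5,0.15,17.7,0.3],[0,0,0,0.5,0.15,17.7,0.3],[0,0,0,0.5,0.15,17.7,0.3]]'
python3 -m handwheel '[[0,0,0,0,0,0,-0.6],[0,0,0,0,0,0,-0.6],[0,0,0,0,0,0,-0.6],[0,0,0,0,0,0,-0.6],[0,0,0,0,0,0,-0.6]]' 25
python3 -c "
from plan import *
plan(-1,(.02,.6),(0,-.15))"
```

```text
time_s: 7.35
position: [0.5685, -0.1405, 0.0942]
tool_rot: [2.373, 2.059, 0.0]
ft_force: [-0.1, -0.4, 1.5]
opening: 0.0554
time_s: 7.77
position: [0.5669, -0.1409, 0.0947]
tool_rot: [-2.373, -2.055, 0.001]
ft_force: [-9.6, 6.3, 4.3]
opening: 0.0294
model err mm [-1.62648102 -5.22318213  2.64971267]
[ 0.09 -0.02 -0.21 -0.   -0.64]
[ 0.16 -0.04 -0.47 -0.01 -1.26]
[ 0.24 -0.06 -0.77 -0.01 -1.86]
[ 0.31 -0.08 -1.11 -0.01 -2.43]
[ 0.38 -0.09 -1.49 -0.01 -2.98]
[ 0.45 -0.11 -1.92 -0.02 -3.5 ]
[ 0.53 -0.13 -2.37 -0.02 -3.98]
[ 0.6  -0.15 -2.86 -0.02 -4.42]
```

```bash
python3 -m handwheel '[[0,0.02,0,-0.2,0,-0.65,-0.6],[0,0.04,0,-0.45,0,-1.25,-0.6],[0,0.06,0,-0.75,0,-1.85,-0.6],[0,0.08,0,-1.1,0,-2.4,-0.6],[0,0.1,0,-1.5,0,-3,-0.6],[0,0.12,0,-1.9,0,-3.5,-0.6],[0,0.14,0,-2.35,0,-4,-0.6],[0,0.16,0,-2.85,0,-4.4,-0.6]]'
python3 -c "
from plan import *
print(robot.state()['joints'])
plan(-1,(.6,1.2),(-.16,-.36))"
```

```text
time_s: 8.43
position: [0.5627, -0.169, 0.1381]
tool_rot: [-2.288, -1.982, -0.184]
ft_force: [-6.4, 5.8, -1.8]
opening: 0.0292
[-0.42909371  0.30163607  1.31461541  0.15590083  1.57464118 -0.28929695]
model err mm [-1.632538   -5.2839093   1.77517764]
[ 0.68 -0.02 -0.45 -0.   -0.5 ]
[ 0.75 -0.05 -0.95 -0.01 -0.97]
[ 0.82 -0.07 -1.47 -0.01 -1.39]
[ 0.9  -0.1  -2.02 -0.02 -1.77]
[ 0.98 -0.12 -2.6  -0.02 -2.1 ]
[ 1.05 -0.15 -3.21 -0.03 -2.39]
[ 1.12 -0.17 -3.83 -0.03 -2.63]
[ 1.2  -0.2  -4.47 -0.03 -2.83]
```

```bash
python3 -m handwheel '[[0,0.02,0,-0.45,0,-0.5,-0.6],[0,0.05,0,-0.95,0,-0.97,-0.6],[0,0.07,0,-1.47,0,-1.4,-0.6],[0,0.1,0,-2,0,-1.77,-0.6],[0,0.12,0,-2.6,0,-2.1,-0.6],[0,0.15,0,-3.2,0,-2.4,-0.6],[0,0.17,0,-3.83,0,-2.63,-0.6],[0,0.2,0,-4.45,0,-2.83,-0.6]]'
python3 -c "
from plan import *
print(robot.state()['joints'])
plan(-1,(1.2,1.7),(-.36,-.6))"
```

```text
time_s: 9.1
position: [0.5557, -0.2171, 0.1599]
tool_rot: [-2.172, -1.884, -0.396]
ft_force: [-9.6, 5.7, 0.7]
opening: 0.0293
[-0.58609489  0.38172479  1.20058313  0.32889114  1.715326   -0.42197467]
model err mm [-1.49714428 -5.41382687  2.97572811]
[ 1.26 -0.03 -0.49 -0.   -0.23]
[ 1.32 -0.06 -0.99 -0.01 -0.42]
[ 1.39 -0.09 -1.51 -0.01 -0.58]
[ 1.45 -0.12 -2.03 -0.01 -0.7 ]
[ 1.51 -0.15 -2.56 -0.02 -0.79]
[ 1.58 -0.18 -3.09 -0.02 -0.85]
[ 1.64 -0.21 -3.63 -0.02 -0.87]
[ 1.7  -0.24 -4.16 -0.03 -0.85]
```

```bash
python3 -m handwheel '[[0,0.03,0,-0.5,0,-0.23,-0.6],[0,0.06,0,-1,0,-0.42,-0.6],[0,0.09,0,-1.5,0,-0.58,-0.6],[0,0.12,0,-2.03,0,-0.7,-0.6],[0,0.15,0,-2.55,0,-0.8,-0.6],[0,0.18,0,-3.1,0,-0.85,-0.6],[0,0.21,0,-3.63,0,-0.87,-0.6],[0,0.24,0,-4.15,0,-0.85,-0.6]]'
python3 -c "
from plan import *
print(robot.state()['joints'])
plan(-1,(1.7,2.1),(-.6,-.75))"
```

```text
time_s: 9.77
position: [0.5495, -0.2597, 0.1545]
tool_rot: [-2.023, -1.754, -0.627]
ft_force: [-12.7, 3.1, 7.4]
opening: 0.0293
[-0.7238558   0.53290424  1.07536552  0.51469127  1.85561655 -0.51639784]
model err mm [-1.35112657 -4.33416081  4.42953706]
[ 1.75 -0.02 -0.43 -0.   -0.06]
[ 1.8  -0.04 -0.87 -0.01 -0.11]
[ 1.85 -0.06 -1.31 -0.01 -0.12]
[ 1.9  -0.08 -1.74 -0.01 -0.12]
[ 1.95 -0.09 -2.18 -0.01 -0.09]
[ 2.   -0.11 -2.62 -0.01 -0.04]
[ 2.05 -0.13 -3.05 -0.02  0.03]
[ 2.1  -0.15 -3.47 -0.02  0.13]
```

```bash
python3 -m handwheel '[[0,0.02,0,-0.43,0,-0.06,-0.6],[0,0.04,0,-0.87,0,-0.1,-0.6],[0,0.06,0,-1.3,0,-0.12,-0.6],[0,0.08,0,-1.75,0,-0.12,-0.6],[0,0.1,0,-2.2,0,-0.1,-0.6],[0,0.12,0,-2.6,0,-0.04,-0.6],[0,0.14,0,-3.05,0,0.03,-0.6],[0,0.15,0,-3.45,0,0.13,-0.6]]'
python3 -m handwheel '[[0,0,0,0,0,0,-0.6],[0,0,0,0,0,0,0.3],[0,0,0,0,0,0,0.3],[0,0,0,0,0,0,0.3],[0,0,0,0,0,-2.5,0.3],[0,0,0,0,0,-5,0.3],[0,0,0,0,0,-5,0.3]]'
python3 - <<'E'
from plan import *
s=robot.state();R=cv2.Rodrigues(s['tool_rot'])[0];p=s['position']
print(s['joints'],(p-C)@Y,'phi',np.arctan2(R[:,2]@Y,-R[2,2]),R.T@Y, R.T@np.array([0,0,1]))
im=save('side','s5.png');cv2.imwrite('pics/s5.png',cv2.resize(im['color'][170:320,200:400],None,fx=3,fy=3))
E
```

```text
time_s: 10.43
position: [0.5452, -0.2888, 0.1341]
tool_rot: [-1.925, -1.668, -0.757]
ft_force: [-14.5, -4.1, 11.5]
opening: 0.0294
time_s: 11.02
position: [0.5423, -0.3234, 0.1717]
tool_rot: [-1.931, -1.672, -0.76]
ft_force: [0.4, 0.4, 1.0]
opening: 0.0555
[-0.83415734  0.69582087  0.86144179  0.62543363  2.0237577  -0.53811485] -0.20755276706168044 phi 0.7454079947673891 [0.73480735 0.00287186 0.67826979] [ 0.67824862  0.00585187 -0.7348092 ]
```

View pics/s5.png

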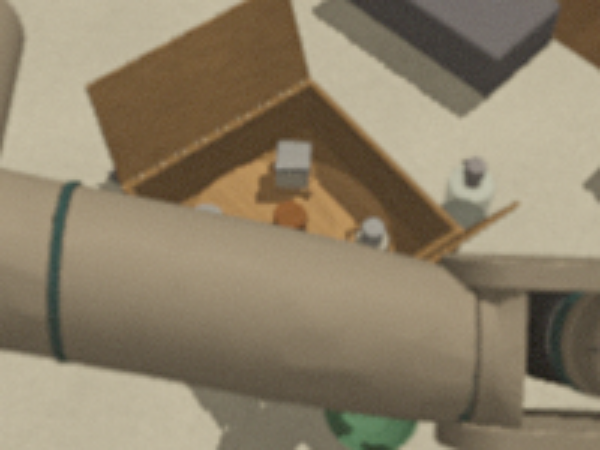

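Both flaps lean outward. Lift over and centre on the knob.

```bash
python3 -m handwheel '[[0,-0.05,0,2.3,0,-2.5,0.3],[0,-0.1,0,4.6,0,-5,0.3],[0,-0.2,0,6.8,0,-7.3,0.3],[0,-0.3,0,9.5,0,-4.8,0.3],[0,-0.4,0,12.2,0,-2.3,0.3],[0,-0.5,0,15,0,0.2,0.3],[0,-0.6,0,17.8,0,2.7,0.3],[0,-0.7,0,20.5,0,5.2,0.3]]'
python3 -m handwheel '[[0,-0.045,0,1.4,0,1.3,0.3],[0,-0.045,0,1.4,0,1.3,0.3],[0,-0.045,0,1.4,0,1.3,0.3]]'
python3 - <<'E'
from plan import *
s=robot.state();R=cv2.Rodrigues(s['tool_rot'])[0];p=s['position']
print(s['joints'],R,R.T@(C-.001*X+[0,0,.037]-p)*100)
save('wrist','w6.png')
E
```

```text
time_s: 11.73
position: [0.5682, -0.1348, 0.2693]
tool_rot: [-2.353, -2.039, -0.056]
ft_force: [0.9, 0.4, -0.2]
opening: 0.0553
time_s: 11.98
position: [0.5703, -0.1202, 0.2555]
tool_rot: [-2.367, -2.058, -0.004]
ft_force: [0.3, -0.6, -0.0]
opening: 0.0556
[-0.27374823  0.21455643  1.17561355  0.0054592   1.75439473 -0.1332926 ] [[ 0.13901928  0.99028867 -0.00141289]
 [ 0.99027317 -0.13900858  0.00597175]
 [ 0.00571735 -0.00222933 -0.99998117]] [ 0.12219929  0.08674357 21.84956107]
```

View pics/w6.png

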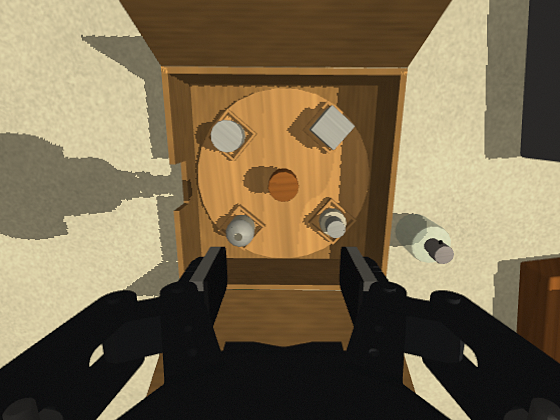

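The knob top is at (284,184), the square lid at (333,128), the flat lid at (228,137), the dome at (240,231) and the slim cap at (336,226).

Run:
```python
from plan import *
im=get_image('wrist')
L=lambda u,v,z:np.round([(onz(im,u,v,z)-C)@X*1000,(onz(im,u,v,z)-C)@Y*1000],1)
k=L(284,184,.07);print('knob',k,'carton',L(163,70,.08),L(408,70,.08),'rightedge',L(187,288,.08),L(395,288,.08))
for n,u,v,z in(('sq',333,128,.057),('flat',228,137,.054),('dome',240,231,.055),('slim',336,225,.056)):
    a=L(u,v,z);d=a-k;print(n,a,np.hypot(*d),np.degrees(np.arctan2(d[1],d[0])))
```

```text
knob [-0.3  1.8] carton [-117.1  113.4] [117.6 114.8] rightedge [-111.3 -118.5] [ 128.3 -117. ]
sq [52.1 60.8] 78.90982194885501 48.390580122966156
flat [-62.   50.6] 78.6659392621737 141.65868793452404
dome [-51.9 -57.5] 78.6069335364254 -131.02821817662635
slim [ 61.  -49.1] 79.67747485958625 -39.7042931044413
```

```bash
python3 -m handwheel '[[0,0,0,0.2,0.1,3.3,0.3],[0,0,0,0.2,0.1,6.6,0.3],[0,0,0,0.2,0.1,9.9,0.3],[0,0,0,0.2,0.1,13.2,0.3],[0,0,0,0.2,0.1,16,0.3],[0,0,0,0.2,0.1,18.5,0.3],[0,0,0,0.2,0.1,18.5,0.3]]'
python3 - <<'E'
from plan import *
s=robot.state();R=cv2.Rodrigues(s['tool_rot'])[0];p=s['position']
print(s['ft_force'],R.T@(C-.0005*X+.001*Y+[0,0,.037]-p)*100)
E
```

```text
time_s: 12.67
position: [0.5685, -0.1209, 0.0656]
tool_rot: [-2.369, -2.044, 0.003]
ft_force: [-1.4, 0.9, -1.4]
opening: 0.0553
[-1.40924774  0.85942125 -1.42217096] [0.41813114 0.28326579 2.85848274]
```

```bash
python3 -m handwheel '[[0,0,0,0.4,0.25,1.2,0.3],[0,0,0,0.4,0.25,2.8,0.3],[0,0,0,0.4,0.25,2.8,0.3],[0,0,0,0.4,0.25,2.8,-0.6],[0,0,0,0.4,0.25,2.8,-0.6],[0,0,0,0.4,0.25,2.8,-0.6],[0,0,0,0.4,0.25,2.8,-0.6],[0,0,0,0.4,0.25,2.8,-0.6]]' 35
python3 - <<'E'
from plan import *
s=robot.state();R=cv2.Rodrigues(s['tool_rot'])[0];p=s['position']
print(s['ft_force'],R.T@(C-.0005*X+.001*Y+[0,0,.037]-p)*100,s['joints'],np.degrees(np.arctan2(R[1,1],R[0,1])))
E
```

```text
time_s: 13.33
position: [0.5706, -0.1159, 0.0459]
tool_rot: [-2.366, -2.047, 0.007]
ft_force: [-31.4, 4.6, 19.8]
opening: 0.033
[-31.44712797   4.6299591   19.79788538] [-0.08901246  0.13234561  0.88823078] [-0.26547728  0.35660373  1.43181418  0.00341829  1.36635487 -0.12174156] -8.274691371208418
```

Unexpected side force (31 N) and the descent stopped 9 mm short. I'll open, see where it settles, and look.

```bash
python3 -m handwheel '[[0,0,0,0,0,0,0.3],[0,0,0,0,0,0,0.3],[0,0,0,0,0,0,0.3],[0,0,0,0,0,0,0.3]]'
python3 - <<'E'
from plan import *
s=robot.state();R=cv2.Rodrigues(s['tool_rot'])[0];p=s['position']
print(s['ft_force'],s['ft_torque'],R.T@(C-.0005*X+.001*Y+[0,0,.037]-p)*100,s['joints'])
save('wrist','w7.png')
E
```

```text
time_s: 13.67
position: [0.5759, -0.1164, 0.0452]
tool_rot: [-2.375, -2.055, -0.008]
ft_force: [-0.6, 0.3, -0.4]
opening: 0.0557
[-0.55805472  0.26993476 -0.36249075] [ 0.04472648  0.04287353 -0.04329983] [-0.114263   -0.41917942  0.81825824] [-0.26478932  0.360303    1.42860146  0.00526532  1.35082073 -0.12180221]
```

View pics/w7.png

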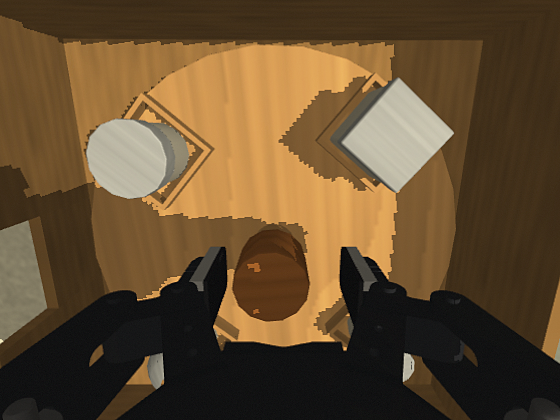

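The knob is between the pads but about 5 mm off-centre toward -y of the tool (columns 233–310 against a pad centre of 284). The arm is free of contact, so the force came from that off-centre close. I'll re-centre and check before closing.

```bash
python3 -m handwheel '[[0,0,0,0,-0.25,0.4,0.3],[0,0,0,0,-0.5,0.8,0.3],[0,0,0,0,-0.5,0.8,0.3],[0,0,0,0,-0.5,0.8,0.3],[0,0,0,0,-0.5,0.8,0.3]]'
python3 - <<'E'
from plan import *
s=robot.state();R=cv2.Rodrigues(s['tool_rot'])[0];p=s['position']
print(s['ft_force'],R.T@(C-.0005*X+.001*Y+[0,0,.037]-p)*100)
im=get_image('wrist');hsv=cv2.cvtColor(im['color'],cv2.COLOR_BGR2HSV)
m=cv2.inRange(hsv,(3,150,60),(11,255,255));m[:250]=0;m[335:]=0;m[:,:225]=0;m[:,345:]=0
c=np.where(m.sum(0)>255*10)[0];print(c.min(),c.max())
cv2.imwrite('pics/w8.png',im['color'])
E
python3 -m handwheel '[[0,0,0,0,0,0,-0.6],[0,0,0,0,0,0,-0.6],[0,0,0,0,0,0,-0.6],[0,0,0,0,0,0,-0.6],[0,0,0,0,0,0,-0.6],[0,0,0,0,0,0,-0.6]]' 35
```

```text
time_s: 14.13
position: [0.5701, -0.1154, 0.0359]
tool_rot: [-2.373, -2.054, -0.006]
ft_force: [-0.9, 0.0, -0.1]
opening: 0.0556
[-0.90660995  0.04957004 -0.13833841] [-0.12812732  0.1793212  -0.11534342]
time_s: 14.68
position: [0.5706, -0.1155, 0.0363]
tool_rot: [-2.374, -2.054, -0.007]
ft_force: [2.2, -0.6, 2.1]
opening: 0.0334Traceback (most recent call last):
  File "<stdin>", line 6, in <module>
    return umr_minimum(a, axis, None, out, keepdims, initial, where)
ValueError: zero-size array to reduction operation minimum which has no identity
```

Clean grip at 33.4 mm with low forces. Turn counter-clockwise (negative tool z) about 130°.

```bash
python3 -m handwheel '[[0,0,-0.04,0,0,0,-0.6],[0,0,-0.12,0,0,0,-0.6],[0,0,-0.21,0,0,0,-0.6],[0,0,-0.3,0,0,0,-0.6],[0,0,-0.39,0,0,0,-0.6],[0,0,-0.48,0,0,0,-0.6],[0,0,-0.57,0,0,0,-0.6],[0,0,-0.66,0,0,0,-0.6]]'
python3 -m handwheel '[[0,0,-0.09,0,0,0,-0.6],[0,0,-0.18,0,0,0,-0.6],[0,0,-0.27,0,0,0,-0.6],[0,0,-0.36,0,0,0,-0.6],[0,0,-0.45,0,0,0,-0.6],[0,0,-0.54,0,0,0,-0.6],[0,0,-0.63,0,0,0,-0.6],[0,0,-0.72,0,0,0,-0.6]]'
python3 -m handwheel '[[0,0,-0.09,0,0,0,-0.6],[0,0,-0.18,0,0,0,-0.6],[0,0,-0.27,0,0,0,-0.6],[0,0,-0.36,0,0,0,-0.6],[0,0,-0.45,0,0,0,-0.6],[0,0,-0.54,0,0,0,-0.6],[0,0,-0.62,0,0,0,-0.6],[0,0,-0.66,0,0,0,-0.6]]'
python3 - <<'E'
from plan import *
s=robot.state();R=cv2.Rodrigues(s['tool_rot'])[0]
print(s['joints'],np.degrees(np.arctan2(R[1,1],R[0,1])))
E
```

```text
time_s: 15.35
position: [0.5694, -0.1157, 0.0363]
tool_rot: [-1.574, -2.715, -0.005]
ft_force: [-5.0, -0.6, 5.0]
opening: 0.033
time_s: 16.02
position: [0.5686, -0.1166, 0.0363]
tool_rot: [-0.517, -3.095, -0.004]
ft_force: [-9.1, -4.1, 7.7]
opening: 0.0332
time_s: 16.68
position: [0.5686, -0.1178, 0.0363]
tool_rot: [0.512, -3.097, -0.003]
ft_force: [-8.2, -8.9, 5.8]
opening: 0.0332
[-2.68089180e-01  3.57086106e-01  1.45209941e+00  4.27745176e-04
  1.33554758e+00 -2.16696503e+00] 108.79167918954252
```

```bash
python3 -m handwheel '[[0,0,-0.07,0,0,0,-0.6],[0,0,-0.14,0,0,0,-0.6],[0,0,-0.2,0,0,0,-0.6],[0,0,-0.22,0,0,0,-0.6],[0,0,-0.22,0,0,0,-0.6],[0,0,-0.22,0,0,0,-0.6]]'
python3 - <<'E'
from plan import *
import pickle
s=robot.state();R=cv2.Rodrigues(s['tool_rot'])[0]
print(s['joints'],np.degrees(np.arctan2(R[1,1],R[0,1])),s['dq'])
d={n:save(n,n+'9.png') for n in('top','side','wrist')};pickle.dump(d,open('i9.pkl','wb'))
c=lambda n,y,x,h,w,f:cv2.resize(d[n]['color'][y:y+h,x:x+w],None,fx=f,fy=f,interpolation=cv2.INTER_CUBIC)
# boxes: top crop x from 255 y from 165 f3 ; side crop x225 y170 f2.5; wrist full .75
out=np.zeros((600,800,3),np.uint8)
a=c('top',165,255,90,90,3);b=c('side',170,225,130,140,2.4);w=c('wrist',0,0,420,560,.66)
out[:270,:270]=a;out[:312,270:270+336]=b;out[320:320+w.shape[0],:w.shape[1]]=w
e=c('side',190,240,90,90,4.0);
P=lambda n,x,y,z:np.round(proj(d[n],C+X*x+Y*y+[0,0,z])[0],1)
print('front jar lid', P('side',-.08,0,.057),P('wrist',-.082,0,.057),P('top',-.082,0,.057))
cv2.imwrite('pics/f.png',out)
E
```

```text
time_s: 17.18
position: [0.5688, -0.1181, 0.0363]
tool_rot: [0.843, -3.024, -0.002]
ft_force: [-7.3, -10.5, 4.6]
opening: 0.0329
[-2.68353217e-01  3.57200223e-01  1.45192144e+00  1.25437807e-05
  1.33498297e+00 -2.38300476e+00] 121.16034959167233 [ 1.04911475e-03  1.73586287e-05 -4.74064318e-04  9.84686949e-04
  4.19448952e-04  3.31864086e-03]
front jar lid [274.5 256.9] [413.5 140.4] [299.3 230. ]
```

View pics/f.png

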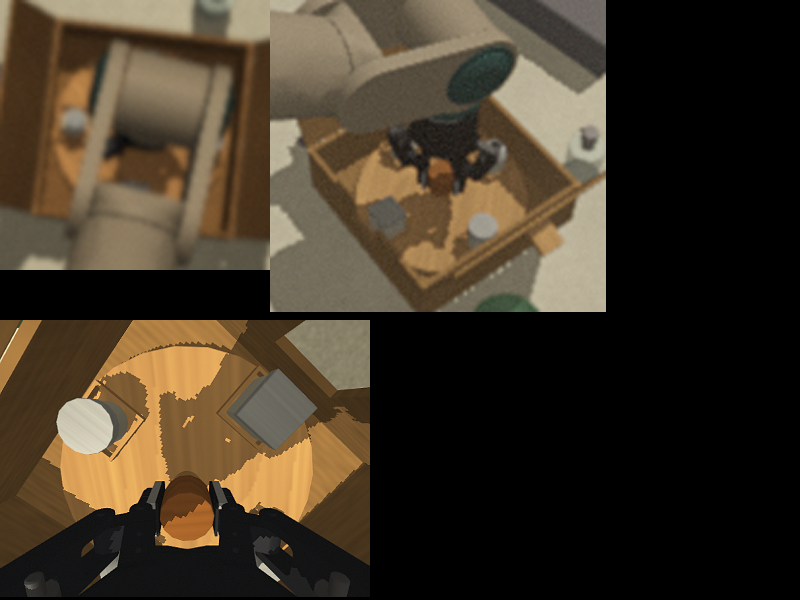

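Final view: the square lid is at wrist pixel (413.6,134.8) and side pixel (274.2,258.7), next to the predictions. A quick numeric check of jar and flaps:

Run:
```python
from plan import *
import pickle
d=pickle.load(open('i9.pkl','rb'))
for n,u,v in(('wrist',413.6,134.8),('side',274.2,258.7)):
    p=onz(d[n],u,v,.057)-C;print(n,p@X*1000,p@Y*1000)
def tab(s,t,h=.0365,a=.09):return C+Y*s*(.118-a*np.cos(t)+h*np.sin(t))+[0,0,.08+a*np.sin(t)+h*np.cos(t)]
for t in(1.6,1.8,2.0,2.1,2.2):
    print(t,'Rtab',proj(d['side'],tab(-1,t,.022))[0],'rim back corners L',proj(d['top'],tab(1,t,.0,.117)+.118*X)[0],'R',proj(d['side'],tab(-1,t,0,.117)+.118*X)[0])
```

```text
wrist -83.51131730601482 -1.4856087857616966
side -84.25924613888432 -4.2763210605211315
1.6 Rtab [331.75531381 256.12803064] rim back corners L [272.41980755 162.84577646] R [361.63996288 222.61026866]
1.8 Rtab [335.86026863 262.1363548 ] rim back corners L [265.5037514  162.19315372] R [367.47397765 229.01588749]
2.0 Rtab [339.41296703 268.37804238] rim back corners L [258.99750671 161.89283964] R [372.81149131 236.24991134]
2.1 Rtab [340.92637587 271.49038689] rim back corners L [255.99731278 161.87836282] R [375.20475115 240.06606631]
2.2 Rtab [342.23989233 274.54603903] rim back corners L [253.21263647 161.95356084] R [377.37171411 243.95014552]
```

```bash
python3 -c "
from rig import robot
s=robot.state();print(s['opening'],s['time_s']);print(robot.hand_in())"
```

```text
0.033293050783881506 17.3333
the job is handed in; nothing more can be done
None
```

I opened both flaps by their pull tabs and turned the carousel about 130° counter-clockwise by its knob. I handed in at 17.3 s with the gripper still closed on the knob; no verdict was reported.

**Last checks:**
- **Flaps:** the right flap measures about 2.05 rad. The left is about 2.0 rad, read from a blurry edge, so it is the rougher figure. The limit is 1.75 rad.
- **Square jar:** it stands about 84 mm ahead of the axis. The wrist view puts it 1.5 mm off the middle line and the side view 4.3 mm, both towards the right. They disagree by about 3 mm but are well inside 12 mm.
- **Grip:** the fingers are closed on the 34 mm knob (opening 33 mm) at the 35 N setting. The arm is at rest, with about 13 N of sideways load on the wrist.
- **Jars:** the square jar and the flat-lid jar are clearly standing in their pockets in the last picture. The slim and dome jars were mostly hidden by the arm and gripper, so I could not confirm them there.
- **Bystanders:** I did not measure them again at the end. I saw no contact with any of them.

**One fault on the way:** my first close on the knob was about 5 mm off centre and gave about 31 N of side force. I opened, re-centred and gripped again cleanly.

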